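Find the fullest salt tin on the quincho ledge

ROBOT

A 6-joint arm with a two-finger parallel gripper is mounted at the origin on the work surface. World frame = base frame: x ahead of the robot, y to its left, z up, the work surface at z = 0. Lengths are in m, angles in rad, forces in N, time in s.
With the tool pointing down it reaches from about 0.425 to 1.125 m from the base axis. Payload 14.9 kg.
Tool frame: the origin (TCP) lies between the finger pads; the fingertips stand 11 mm ahead of it and the grasp point (between the pads) lies 8 mm behind it; x points along the fingers, z is the direction in which the jaws open and shut, and the axes are right-handed (so a half turn about x gives the same grasp; the last joint's range is limited). The gripper opens to 91 mm and grips with 3 to 60 N. Pads are 32 mm wide; open, the fingers measure 118 mm over their backs; the gripper's body (76 mm by 178 mm) begins 60 mm behind the grasp point.
Start: joints at [-1.338, 0.379, 1.734, -0, 1.028, -0.033], TCP at [0.184, -0.675, 0.205] pointing down, gripper open.
Joint ranges: [-2.77, 2.77], [-0.74, 2.19], [0, 2.66], [-1.06, 4.2], [0.31, 2.87], [-3.08, 3.08]. Speed limits (rad/s): [1.89, 1.89, 2.39, 3.14, 3.14, 3.14].

INTERFACE

Orientations are given as a unit quaternion [x, y, z, w].
In Python, from rig import sensors, optics, ticket gives the robot as it stands.
- The arm moves only by the tool jog_arm, never from a script. Its argument "commands" is a list of rows, each a list of 7 numbers: the shift along the tool's x, y, z in m, then the turn, a rotation vector about the tool's x, y, z in rad, then the opening, from 0 (shut) to 1 (fully open). In form: [[dx, dy, dz, wx, wy, wz, jaw], ...]. A call has 1 to 12 rows; each row is the pose to reach, as a shift and turn from the pose commanded when the call began, along the tool's axes at that moment; what a row does not reach only later rows make up. A row lasts 1/12 s, in which the tool goes at most 41.7 mm and 7.16 degrees, less where a joint would pass 70% of its speed; a pose out of reach is approached as far as the arm can. A call with a gripper value outside its range is refused whole. The fingers move at their own pace and stop on an object; "grip_force" is the grip in N (left out, the last holds). Time passes only in rows, so rows that repeat a pose let the fingers close. It gives the time, the measured TCP pose, the force and the opening at its end, in the units of the state.
- sensors.observe(): the state, without advancing time (a new reading comes with each control period).
- optics.capture(name): name is "scene" or "top" or "wrist"; returns a dict with "img" (420x560x3 uint8, blue, green, red), "depth" (420x560 float32, m along the optical axis (not along the pixel's ray), 0 where there is no reading), "intrinsics" (3x3 intrinsics, pixels), "world_to_cam" (4x4, takes a point from world to camera coordinates). Camera axes: x right, y down, z forward; pixel columns grow to the right and rows downward; lengths in m; the calibration is good to about 2 mm. The wrist camera is an equidistant fisheye: a pixel r from the principal point sees the ray r / f radians off the axis. A picture is of the moment at which its call begins.
- ticket.close_job(): hands the job in, once; it reports no verdict.
The state is a dict: "time_s": time; "joint_positions": joint angles; "dq": joint speeds; "joint_torque": joint torques, N m; "ee_pos": TCP position; "tool_rot": TCP orientation; "ft_force": force on the tool from outside, world axes, zero at the start; "ft_torque": the same for the moment, N m; "gripper_width": opening from 0.0 (shut) to 1.0 (fully open).
Only numpy, scipy, OpenCV 4.12 (cv2) and the standard library are available. Lean on these libraries where they do the work, as an engineer would, in place of code of your own. Each camera call takes 0.05 s, during which the arm holds its last target. There are 200 camera calls.

TASK

On the serving board stand three identical steel salt tins, and one was left open: first put the lid that lies on the ledge onto it so that it sits fully seated and level, and let go of it. Then heft the three tins by their bodies one after another, starting at the board's handle end and going along the row, lifting each straight up a few centimetres clear of the board and standing the lighter ones back upright on it with lids still on. Finish holding the heaviest tin upright in the gripper, lid still seated, at least 12 cm above the board, and keep holding it; leave the jar, ramekins and grill brush where they are.

Things in the scene. Friction and masses are not known exactly. Their poses are not given: they have to be found in the camera images.
- board: wooden serving board fixed on the tiled ledge: 150 mm (its x) by 360 mm (its y) by 18 mm thick, with a 40 mm wide flat handle of the same thickness going on another 105 mm from its +y end. Origin: centre of the underside of the main slab, z up. The tins stand on it in a row along its y
- board_handle (a point): middle of the top of the board's handle, 230 mm along the board's +y from its centre
- place_1 (a point): point on the board's top surface under the first tin of the row as it stands at the start, the one nearest the handle (115 mm from the middle one)
- place_2 (a point): point on the board's top surface under the middle tin; the tin standing here is the open one at the start
- place_3 (a point): point on the board's top surface under the last tin of the row, farthest from the handle (115 mm from the middle one)
- tin_a: one of three look-alike plain steel salt tins: cylinder 62 mm in diameter, 70 mm tall to the rim (90 mm to the knob of its lid). Mouth 57 mm wide, rim wall 2.5 mm, flat inner cover 16 mm below the rim hides the contents. Origin: centre of underside, z up. 0.13 to 0.55 kg; one tin is at least 0.17 kg heavier than the others; which tin, and on which place, changes
- tin_b: one of three look-alike plain steel salt tins: cylinder 62 mm in diameter, 70 mm tall to the rim (90 mm to the knob of its lid). Mouth 57 mm wide, rim wall 2.5 mm, flat inner cover 16 mm below the rim hides the contents. Origin: centre of underside, z up. 0.13 to 0.55 kg; one tin is at least 0.17 kg heavier than the others; which tin, and on which place, changes
- tin_c: one of three look-alike plain steel salt tins: cylinder 62 mm in diameter, 70 mm tall to the rim (90 mm to the knob of its lid). Mouth 57 mm wide, rim wall 2.5 mm, flat inner cover 16 mm below the rim hides the contents. Origin: centre of underside, z up. 0.13 to 0.55 kg; one tin is at least 0.17 kg heavier than the others; which tin, and on which place, changes
- lid_1: loose steel lid, 50 g: disc 62 mm in diameter (z 8 to 12 mm), under it a plug 52 mm in diameter, 8 mm deep, on it an upright knob 18 mm in diameter (z 12 to 28 mm). Origin: centre of plug underside, z up. Seated, it rests loosely with its origin 62 mm above the tin's. At the start it is seated on the tin at place_1
- lid_2: loose steel lid, 50 g: disc 62 mm in diameter (z 8 to 12 mm), under it a plug 52 mm in diameter, 8 mm deep, on it an upright knob 18 mm in diameter (z 12 to 28 mm). Origin: centre of plug underside, z up. Seated, it rests loosely with its origin 62 mm above the tin's. At the start it is seated on the tin at place_3
- lid_3: loose steel lid, 50 g: disc 62 mm in diameter (z 8 to 12 mm), under it a plug 52 mm in diameter, 8 mm deep, on it an upright knob 18 mm in diameter (z 12 to 28 mm). Origin: centre of plug underside, z up. Seated, it rests loosely with its origin 62 mm above the tin's. At the start it lies on the ledge beyond the board's end without handle, knob up: the one to put on
- jar: bystander: closed chimichurri jar, 68 mm in diameter, 100 mm tall; origin centre of underside
- ramekin_1: bystander: white ceramic ramekin, 80 mm in diameter, 42 mm tall; origin centre of underside
- ramekin_2: bystander: like ramekin_1
- brush: bystander: steel grill brush lying flat, 200 mm long along its x, 40 mm wide, 28 mm high; origin at its middle on the ledge
Not all that is in view belongs to the job. What is shaped like the lid_3 but blue or purple is not meant.

How it is judged:
By the outcome, as a careful person would: the job done as asked, in the order asked, and still so for the second after the job is handed in, while the arm keeps its last pose, push and grip.
It also fails if it takes over 72 s, if anything falls off the work surface, if the arm or the gripper's body presses on something with over 40 N, if the wrist force passes 120 N, or if a joint passes its speed limit or range.

## Working session

There is one attempt and no reset: what is moved stays moved. The work goes in short steps, Python scripts to look and compute and a tool call to move; the robot and the scene stay as the last step left them, time stands still between calls to the robot, and variables do not carry over. Pictures are saved under pics/ and viewed, about 8 in all and at most 12, crops included, and the job is handed in when it is done.

Besides the shell and the picture viewer there is one more tool, called after ">>>" as name([rows], argument=value, ...), one row to a line, values as JSON. jog_arm: Moves the arm, as the interface text tells. Its arguments: {"type":"object","properties":{"commands":{"type":"array","items":{"type":"array","items":{"type":"number"}}},"grip_force":{"type":"number"}},"required":["commands"]}

```bash
mkdir -p pics; cat > h.py <<'E'
import numpy as np, cv2
from rig import sensors, optics, ticket
def cap(n,f=None):
    d=optics.capture(n)
    if f: cv2.imwrite('pics/'+f,d['img'])
    np.savez('last_%s.npz'%n,**d)
    return d
def world(d):
    K=d['intrinsics'];z=d['depth'];v,u=np.indices(z.shape)
    P=np.stack([(u-K[0,2])/K[0,0]*z,(v-K[1,2])/K[1,1]*z,z],-1)
    T=np.linalg.inv(d['world_to_cam'])
    W=P@T[:3,:3].T+T[:3,3]; W[z==0]=np.nan
    return W
E
python3 - <<'E'
from h import *
a=cap('top','top1.png');b=cap('scene','scene1.png')
print(sensors.observe())
print(a['intrinsics'],a['world_to_cam'])
E
```

```text
{'time_s': 0.1, 'joint_positions': array([-1.33829040e+00,  3.79362814e-01,  1.73470868e+00, -1.78430670e-05,
        1.02847861e+00, -3.33107375e-02]), 'dq': array([-0.00038653,  0.00032265, -0.00261719, -0.00137679, -0.00135012,
        0.00128777]), 'joint_torque': array([ 6.58253120e-04, -7.65037966e+01, -4.35293126e+01,  6.52704388e-02,
        3.98019841e-02,  5.06775805e-06]), 'ee_pos': array([ 0.18379014, -0.67507669,  0.20415595]), 'tool_rot': array([ 0.42953921,  0.56211634, -0.42911882,  0.56158555]), 'ft_force': array([ 0.05050757, -0.58509227, -0.70041411]), 'ft_torque': array([-0.00063556,  0.00769208,  0.03726406]), 'gripper_width': 1.004425061142094}
[[465.56800261   0.         271.5628524 ]
 [  0.         465.56800261 205.59043101]
 [  0.           0.           1.        ]] [[-0.02201603 -0.99969862 -0.01086099  0.01532199]
 [-0.99341195  0.02309705 -0.11224628  0.53614747]
 [ 0.11246331  0.00831822 -0.99362106  1.08890951]
 [ 0.          0.          0.          1.        ]]
```

View pics/top1.png

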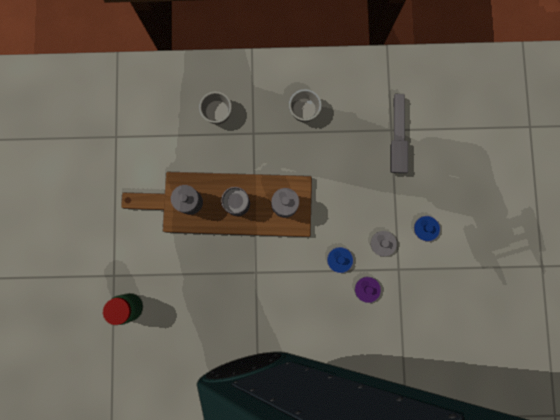

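View pics/scene1.png

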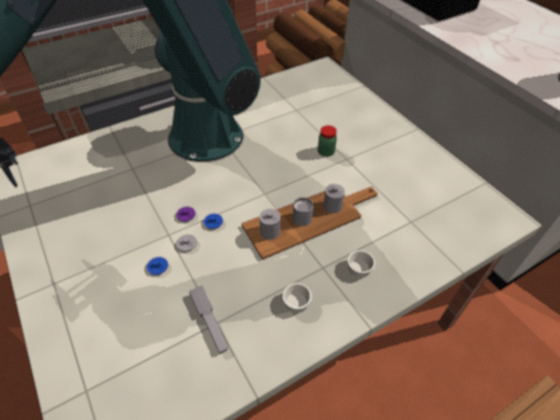

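The top view shows the board with its handle to the left (+y). The tins are near (184,199), (236,201, open) and (285,202), the steel lid is at (384,244) with blue and purple decoys around it, and the jar is at (118,310).

```bash
cat >> h.py <<'E'
def blob(W,c,r,z0,z1):
    m=(np.hypot(W[...,0]-c[0],W[...,1]-c[1])<r)&(W[...,2]>z0)&(W[...,2]<z1)
    p=W[m]
    if len(p)<4: return None
    (cx,cy),rr=cv2.minEnclosingCircle(p[:,:2].astype(np.float32))
    return len(p),p.mean(0).round(4),(round(cx,4),round(cy,4),round(rr,4)),((p.min(0)+p.max(0))/2).round(4)
E
python3 - <<'E'
from h import *
for n in ['top','scene']:
    d=dict(np.load('last_%s.npz'%n));W=world(d)
    if n=='top':
        C=[W[v,u] for u,v in [(384,244),(184,199),(236,201),(285,202),(340,260),(427,228),(368,289)]]
        print(np.round(C,4))
    for i,c in enumerate(C):
        if i==0 or i>3:
            print(n,i,'disc',blob(W,c,.04,.006,.016),'knob',blob(W,c,.04,.022,.034))
        else: print(n,i,'rim/disc',blob(W,c,.045,.082,.096),'knob',blob(W,c,.045,.1,.115))
d=dict(np.load('last_top.npz'));W=world(d)
hsv=cv2.cvtColor(d['img'],cv2.COLOR_BGR2HSV)
m=(abs(W[...,2]-.018)<.004)&(hsv[...,1]>90)&(W[...,0]>.4)
m[:, :110]=0;m[:,330:]=0;m[:160]=0;m[250:]=0
print(cv2.minAreaRect(W[m][:,:2].astype(np.float32)))
E
```

```text
[[ 0.4385 -0.2632  0.0244]
 [ 0.5468  0.1984  0.1093]
 [ 0.5439  0.0848  0.0749]
 [ 0.5349 -0.0277  0.108 ]
 [ 0.4029 -0.1563  0.0283]
 [ 0.4742 -0.367   0.0266]
 [ 0.3333 -0.2206  0.0228]]
top 0 disc (455, array([ 0.4411, -0.2639,  0.0115]), (0.4355, -0.2635, 0.0366), array([ 0.4355, -0.2653,  0.0109])) knob (47, array([ 0.4409, -0.2637,  0.0274]), (0.4409, -0.2642, 0.0093), array([ 0.4408, -0.2638,  0.0278]))
top 1 rim/disc (516, array([0.5509, 0.201 , 0.0917]), (0.5515, 0.2019, 0.0313), array([0.5515, 0.2017, 0.0891])) knob (57, array([0.551 , 0.2014, 0.1073]), (0.5512, 0.2019, 0.0093), array([0.5507, 0.2018, 0.1066]))
top 2 rim/disc (100, array([0.544 , 0.0877, 0.0874]), (0.5451, 0.0874, 0.0312), array([0.545 , 0.0874, 0.0877])) knob None
top 3 rim/disc (519, array([ 0.5388, -0.0275,  0.0917]), (0.5389, -0.0277, 0.031), array([ 0.5395, -0.028 ,  0.0895])) knob (49, array([ 0.5389, -0.0275,  0.108 ]), (0.5386, -0.0275, 0.0091), array([ 0.5386, -0.0267,  0.108 ]))
top 4 disc (461, array([ 0.404 , -0.1575,  0.0116]), (0.4044, -0.1576, 0.0312), array([ 0.4041, -0.1576,  0.0113])) kno
[... 1435 characters left out ...]
ay([ 0.4075, -0.1589,  0.0112])) knob (26, array([ 0.4095, -0.1595,  0.0267]), (0.4083, -0.1602, 0.0093), array([ 0.4082, -0.1597,  0.0271]))
scene 5 disc (265, array([ 0.4808, -0.3729,  0.011 ]), (0.4783, -0.3718, 0.0325), array([ 0.4784, -0.3725,  0.011 ])) knob (31, array([ 0.4796, -0.3731,  0.0263]), (0.4799, -0.3729, 0.0094), array([ 0.4797, -0.3724,  0.0268]))
scene 6 disc (198, array([ 0.3385, -0.2237,  0.011 ]), (0.3361, -0.2228, 0.0336), array([ 0.3349, -0.2229,  0.0109])) knob (25, array([ 0.3366, -0.2231,  0.0261]), (0.3362, -0.2218, 0.0104), array([ 0.3365, -0.2226,  0.0272]))
((0.5475992560386658, 0.13922087848186493), (0.4629442095756531, 0.1488988697528839), 86.84339141845703)
```

```bash
cat >> h.py <<'E'
from scipy.spatial.transform import Rotation as R
def go(p,yaw=None,s=None):
    """print shift/turn in tool axes to TCP world p, tool down, jaw axis at world yaw (rad)"""
    s=s or sensors.observe(); r=R.from_quat(s['tool_rot'])
    d=r.inv().apply(np.array(p)-s['ee_pos'])
    w=np.zeros(3)
    if yaw is not None:
        x=np.array([0,0,-1.]);z=np.array([np.cos(yaw),np.sin(yaw),0]);y=np.cross(z,x)
        w=(r.inv()*R.from_matrix(np.stack([x,y,z],1))).as_rotvec()
    print('go',np.round(d,4).tolist(),np.round(w,4).tolist())
def st():
    s=sensors.observe();m=R.from_quat(s['tool_rot']).as_matrix()
    print('t',round(s['time_s'],2),'p',s['ee_pos'].round(4),'x',m[:,0].round(3),'z',m[:,2].round(3),'F',s['ft_force'].round(2),'w',round(s['gripper_width'],3),'q',s['joint_positions'].round(2))
    return s
E
python3 - <<'E'
from h import *
st()
go([.441,-.264,.14],-.05);go([.441,-.264,.14],np.pi-.05)
E
```

```text
t 0.1 p [ 0.1838 -0.6751  0.2042] x [-0.     0.001 -1.   ] z [ 0.263 -0.965 -0.001] F [ 0.05 -0.59 -0.7 ] w 1.004 q [-1.34  0.38  1.73 -0.    1.03 -0.03]
go [0.0645, 0.3562, -0.329] [-1.255, -0.0008, -0.0006]
go [0.0645, 0.3562, -0.329] [1.8866, -0.0007, 0.0009]
```

>>> jog_arm([
  [0.064, 0.356, -0.329, -1.255, 0, 0, 0.5],
  [0.064, 0.356, -0.329, -1.255, 0, 0, 0.5],
  [0.064, 0.356, -0.329, -1.255, 0, 0, 0.5],
  [0.064, 0.356, -0.329, -1.255, 0, 0, 0.5],
  [0.064, 0.356, -0.329, -1.255, 0, 0, 0.5],
  [0.064, 0.356, -0.329, -1.255, 0, 0, 0.5],
  [0.064, 0.356, -0.329, -1.255, 0, 0, 0.5],
  [0.064, 0.356, -0.329, -1.255, 0, 0, 0.5],
  [0.064, 0.356, -0.329, -1.255, 0, 0, 0.5],
  [0.064, 0.356, -0.329, -1.255, 0, 0, 0.5],
  [0.064, 0.356, -0.329, -1.255, 0, 0, 0.5],
  [0.064, 0.356, -0.329, -1.255, 0, 0, 0.5],
])

```text
time_s: 1.1
ee_pos: [0.4417, -0.2618, 0.1403]
tool_rot: [0.017, 0.707, -0.017, 0.707]
ft_force: [-0.4, -0.6, -0.7]
gripper_width: 0.498
```

```bash
python3 - <<'E'
from h import *
st()
go([.441,-.264,.0255],-.0525)
d=cap('wrist','w1.png');print(d['intrinsics'],d['world_to_cam'])
E
```

```text
t 1.1 p [ 0.4417 -0.2618  0.1403] x [-0.  0. -1.] z [ 0.999 -0.048 -0.   ] F [-0.37 -0.57 -0.7 ] w 0.498 q [-0.58  0.18  2.14  0.    0.82 -0.53]
go [0.1148, -0.0023, -0.0005] [0.0044, -0.0004, -0.0004]
[[325.1922621    0.         280.58978898]
 [  0.         325.1922621  212.61886876]
 [  0.           0.           1.        ]] [[ 9.98824666e-01 -4.84690874e-02  1.84786991e-04 -4.53193689e-01]
 [-4.63987977e-02 -9.55044938e-01  2.92807648e-01 -2.44208391e-01]
 [-1.40156396e-02 -2.92472075e-01 -9.56171348e-01  2.59474947e-01]
 [ 0.00000000e+00  0.00000000e+00  0.00000000e+00  1.00000000e+00]]
```

View pics/w1.png

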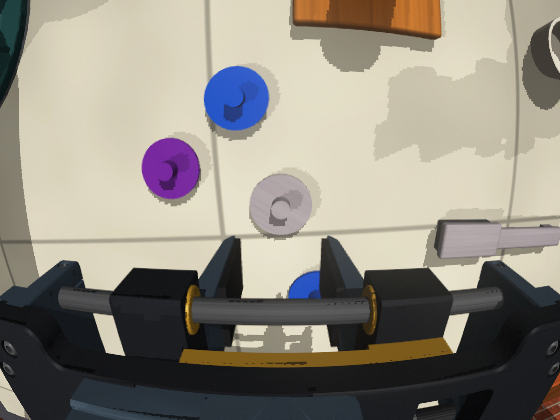

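The wrist view shows the steel lid straight ahead with its knob top at about (279,209), between the finger lines. The blue and purple lids are clear of it.

```bash
cat >> h.py <<'E'
def wray(d,u,v,z):
    K=d['intrinsics'];a=np.array([(u-K[0,2])/K[0,0],(v-K[1,2])/K[1,1]]);t=np.hypot(*a)
    c=np.array([*(a/t*np.sin(t)),np.cos(t)]);T=np.linalg.inv(d['world_to_cam'])
    w=T[:3,:3]@c;return T[:3,3]+w*(z-T[2,3])/w[2]
E
python3 - <<'E'
from h import *
d=dict(np.load('last_wrist.npz'))
print(wray(d,279,209,.028),wray(d,279,209,.028)-st()['ee_pos'])
go([.441,-.264,.0255],-.0525)
E
```

```text
t 1.15 p [ 0.4429 -0.2591  0.1396] x [-0.001  0.001 -1.   ] z [ 0.999 -0.048 -0.001] F [-1.01  0.82 -0.46] w 0.499 q [-0.58  0.18  2.14  0.    0.82 -0.53]
[ 0.43937799 -0.2649225   0.028     ] [-0.00353621 -0.00578471 -0.11162603]
go [0.1141, -0.0051, -0.0016] [0.0044, -0.0008, -0.0015]
```

>>> jog_arm([
  [0.03, 0, 0, 0.004, 0, 0, 0.5],
  [0.06, 0, 0, 0.004, 0, 0, 0.5],
  [0.075, 0, 0, 0.004, 0, 0, 0.5],
  [0.08, 0, 0, 0.004, 0, 0, 0.5],
  [0.08, 0, 0, 0.004, 0, 0, 0.5],
  [0.08, 0, 0, 0.004, 0, 0, 0.5],
])

```text
time_s: 1.65
ee_pos: [0.4412, -0.2648, 0.0613]
tool_rot: [0.019, 0.707, -0.019, 0.707]
ft_force: [0.8, 0.2, 0.9]
gripper_width: 0.501
```

```bash
python3 - <<'E'
from h import *
st();d=cap('wrist','w2.png');st()
go([.441,-.264,.0255],-.0525)
cv2.imwrite('pics/w2c.png',cv2.resize(d['img'][120:320,180:380],None,fx=3,fy=3,interpolation=2))
E
```

```text
t 1.65 p [ 0.4412 -0.2648  0.0613] x [ 0. -0. -1.] z [ 0.999 -0.054  0.   ] F [0.78 0.18 0.88] w 0.501 q [-0.59  0.32  2.16  0.    0.66 -0.53]
t 1.7 p [ 0.4415 -0.265   0.0617] x [ 0.001 -0.001 -1.   ] z [ 0.999 -0.054  0.001] F [ 0.11 -0.34  0.18] w 0.498 q [-0.59  0.32  2.16  0.    0.66 -0.53]
go [0.0362, 0.001, -0.0006] [-0.0017, 0.0011, 0.0006]
```

View pics/w2c.png

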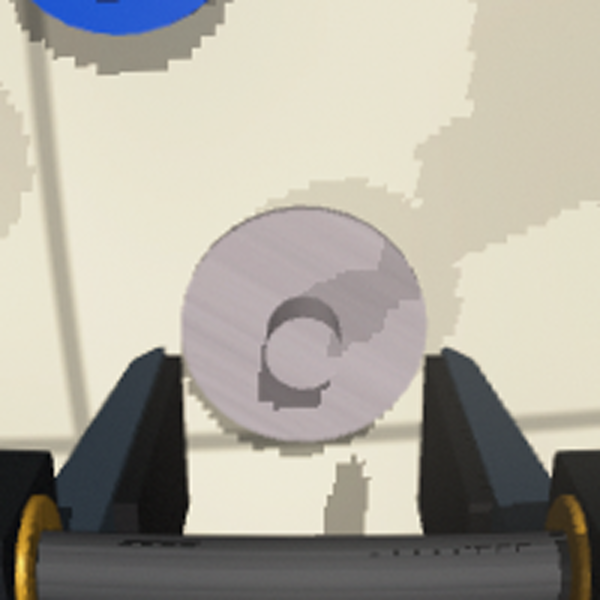

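The knob top centre is at about (302,352) in the crop, which is full-image pixel (280.7,237.3), centred between the fingers.

```bash
python3 - <<'E'
from h import *
d=dict(np.load('last_wrist.npz'))
print(wray(d,280.7,237.3,.028),np.linalg.inv(d['world_to_cam'])[:3,3])
go([.441,-.264,.0255],-.0525)
E
```

```text
[ 0.44056291 -0.26547392  0.028     ] [ 0.4448735  -0.18221995  0.240667  ]
go [0.0362, 0.001, -0.0006] [-0.0017, 0.0011, 0.0006]
```

>>> jog_arm([
  [0.02, 0, 0, 0, 0, 0, 0.5],
  [0.032, 0, 0, 0, 0, 0, 0.5],
  [0.036, 0, 0, 0, 0, 0, 0.5],
  [0.036, 0, 0, 0, 0, 0, 0.5],
  [0.036, 0, 0, 0, 0, 0, 0.0],
  [0.036, 0, 0, 0, 0, 0, 0.0],
  [0.036, 0, 0, 0, 0, 0, 0.0],
  [0.036, 0, 0, 0, 0, 0, 0.0],
  [0.036, 0, 0, 0, 0, 0, 0.0],
  [0.036, 0, 0, 0, 0, 0, 0.0],
], grip_force=20)

```text
time_s: 2.53
ee_pos: [0.441, -0.2645, 0.0249]
tool_rot: [0.019, 0.707, -0.019, 0.707]
ft_force: [-0.1, -0.7, 0.5]
gripper_width: 0.095
```

```bash
python3 - <<'E'
from h import *
st()
go([.441,-.264,.15],-.0525)
E
```

```text
t 2.53 p [ 0.441  -0.2645  0.0249] x [ 0. -0. -1.] z [ 0.999 -0.054  0.   ] F [-0.08 -0.69  0.46] w 0.095 q [-0.59  0.39  2.16  0.    0.59 -0.53]
go [-0.1251, 0.0005, -0.0] [-0.0015, 0.0003, 0.0001]
```

```bash
python3 - <<'E'
from h import *
d=cap('wrist','w3.png');st()
cv2.imwrite('pics/w3c.png',cv2.resize(d['img'][120:320,180:380],None,fx=3,fy=3,interpolation=2))
E
```

```text
t 2.58 p [ 0.441  -0.2645  0.0249] x [ 0. -0. -1.] z [ 0.999 -0.054  0.   ] F [0.05 0.54 0.38] w 0.046 q [-0.59  0.39  2.16  0.    0.59 -0.53]
```

View pics/w3c.png

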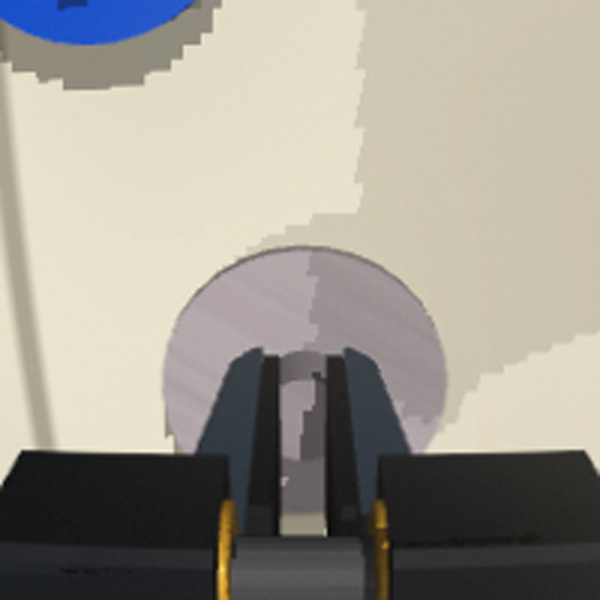

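```bash
python3 - <<'E'
from h import *
d=dict(np.load('last_wrist.npz'));K=d['intrinsics']
def proj(p):
    c=d['world_to_cam']@np.array([*p,1]);c=c[:3];t=np.arctan2(np.hypot(c[0],c[1]),c[2]);a=c[:2]/np.hypot(*c[:2])*t
    u=a[0]*K[0,0]+K[0,2];v=a[1]*K[0,0]+K[1,2]
    return np.round([u,v,(u-180)*3,(v-120)*3],1)
for z in (.028,.012): print('knob',z,proj([.4407,-.2647,z]),proj([.4407,-.2557,z]))
for z in (.014,.02,.03,.04):
  for y in(-.2805,-.2485): print('tip',z,y,proj([.441-.0045,y,z]))
dp=d['depth'];print(np.round(dp[236:262:2,[268,270,280,282,290,292]],3))
E
```

```text
knob 0.028 [281.2 258.6 303.5 415.7] [280.3 244.7 301.  374.2]
knob 0.012 [281.1 248.  303.3 384. ] [280.3 235.  301.  344.9]
tip 0.014 -0.2805 [276.  271.5 288.  454.6]
tip 0.014 -0.2485 [272.9 225.7 278.8 317. ]
tip 0.02 -0.2805 [275.9 275.8 287.7 467.5]
tip 0.02 -0.2485 [272.7 229.  278.2 326.9]
tip 0.03 -0.2805 [275.7 283.5 287.1 490.5]
tip 0.03 -0.2485 [272.3 234.9 277.  344.7]
tip 0.04 -0.2805 [275.5 291.8 286.4 515.5]
tip 0.04 -0.2485 [271.9 241.5 275.8 364.4]
[[0.206 0.207 0.206 0.207 0.206 0.207]
 [0.184 0.183 0.204 0.203 0.182 0.185]
 [0.181 0.18  0.201 0.2   0.181 0.18 ]
 [0.177 0.178 0.197 0.196 0.177 0.177]
 [0.175 0.174 0.194 0.195 0.174 0.175]
 [0.173 0.172 0.191 0.191 0.172 0.172]
 [0.168 0.17  0.191 0.192 0.17  0.17 ]
 [0.167 0.165 0.191 0.192 0.168 0.168]
 [0.165 0.164 0.192 0.192 0.165 0.165]
 [0.162 0.163 0.192 0.191 0.162 0.162]
 [0.159 0.16  0.193 0.194 0.16  0.161]
 [0.159 0.158 0.193 0.193 0.158 0.158]
 [0.156 0.156 0.194 0.193 0.155 0.156]]
```

The fingers closed to 4 mm with the knob visible underneath them. Depth puts the fingertips at z≈0.033, so they sit about 8 mm above the reported TCP, not the 11 mm ahead of it that was stated. I'll open, go 17 mm lower and regrip.

>>> jog_arm([
  [0, 0, 0, 0, 0, 0, 0.5],
  [0, 0, 0, 0, 0, 0, 0.5],
  [0, 0, 0, 0, 0, 0, 0.5],
  [0, 0, 0, 0, 0, 0, 0.5],
  [0.009, 0, 0, 0, 0, 0, 0.5],
  [0.017, 0, 0, 0, 0, 0, 0.5],
  [0.017, 0, 0, 0, 0, 0, 0.5],
  [0.017, 0, 0, 0, 0, 0, 0.5],
])

```text
time_s: 3.25
ee_pos: [0.4404, -0.2641, 0.0069]
tool_rot: [0.019, 0.707, -0.019, 0.706]
ft_force: [0.4, 0.4, 0.8]
gripper_width: 0.5
```

```bash
cat >> h.py <<'E'
def wworld(d):
    K=d['intrinsics'];z=d['depth'];v,u=np.indices(z.shape)
    a=np.stack([(u-K[0,2])/K[0,0],(v-K[1,2])/K[1,1]],-1);t=np.hypot(a[...,0],a[...,1])+1e-9
    P=np.concatenate([a/t[...,None]*np.tan(t)[...,None],np.ones(t.shape+(1,))],-1)*z[...,None]
    T=np.linalg.inv(d['world_to_cam']);W=P@T[:3,:3].T+T[:3,3];W[(z==0)|(t>1.2)]=np.nan
    return W
def tips(d,p):
    W=wworld(d);dx=W[...,0]-p[0]
    for sgn in (-1,1):
        m=(sgn*dx>.0)&(abs(dx)<.06)&(W[...,1]-p[1]<.019)&(W[...,1]-p[1]>.010)&(W[...,2]>p[2]-.03)&(W[...,2]>.02)
        if m.sum(): print('finger',sgn,'lowest z',np.percentile(W[m][:,2],[0,2,5]).round(4),'n',m.sum())
E
python3 - <<'E'
from h import *
s=st();d=cap('wrist','w4.png');tips(d,s['ee_pos'])
W=wworld(d);print(W[225:262:4,238].round(3))
E
```

```text
t 3.25 p [ 0.4404 -0.2641  0.0069] x [-0.001  0.001 -1.   ] z [ 0.999 -0.054 -0.001] F [0.37 0.4  0.83] w 0.5 q [-0.59  0.43  2.16 -0.    0.56 -0.53]
finger -1 lowest z [0.02   0.0233 0.0277] n 2007
finger 1 lowest z [0.02   0.0248 0.0314] n 3056
[[ 0.415 -0.245  0.   ]
 [ 0.414 -0.248 -0.   ]
 [ 0.416 -0.247  0.009]
 [ 0.416 -0.249  0.011]
 [ 0.417 -0.248  0.019]
 [ 0.417 -0.248  0.024]
 [ 0.418 -0.248  0.029]
 [ 0.418 -0.251  0.029]
 [ 0.417 -0.254  0.028]
 [ 0.418 -0.255  0.031]]
```

>>> jog_arm([
  [0, 0, 0, 0, 0, 0, 0.0],
  [0, 0, 0, 0, 0, 0, 0.0],
  [0, 0, 0, 0, 0, 0, 0.0],
  [0, 0, 0, 0, 0, 0, 0.0],
  [0, 0, 0, 0, 0, 0, 0.0],
  [0, 0, 0, 0, 0, 0, 0.0],
], grip_force=20)

```text
time_s: 3.8
ee_pos: [0.4411, -0.2645, 0.0079]
tool_rot: [0.019, 0.707, -0.019, 0.707]
ft_force: [0.6, 0.4, 1.8]
gripper_width: 0.182
```

```bash
python3 - <<'E'
from h import *
s=st()
E
```

```text
t 3.8 p [ 0.4411 -0.2645  0.0079] x [ 0. -0. -1.] z [ 0.999 -0.054  0.   ] F [0.62 0.37 1.81] w 0.182 q [-0.59  0.43  2.15  0.    0.56 -0.53]
```

>>> jog_arm([
  [-0.01, 0, 0, 0, 0, 0, 0.0],
  [-0.03, 0, 0, 0, 0, 0, 0.0],
  [-0.06, 0, 0, 0, 0, 0, 0.0],
  [-0.09, 0, 0, 0, 0, 0, 0.0],
  [-0.12, 0, 0, 0, 0, 0, 0.0],
  [-0.14, 0, 0, 0, 0, 0, 0.0],
  [-0.14, 0, 0, 0, 0, 0, 0.0],
  [-0.14, 0, 0, 0, 0, 0, 0.0],
  [-0.14, 0, 0, 0, 0, 0, 0.0],
])

```text
time_s: 4.55
ee_pos: [0.4405, -0.2642, 0.1474]
tool_rot: [0.019, 0.707, -0.019, 0.707]
ft_force: [-0.4, 0.5, -1.3]
gripper_width: 0.185
```

```bash
python3 - <<'E'
from h import *
s=st();go([.5451,.0874,.145],-.0525)
d=cap('top','top2.png')
print(blob(world(d),s['ee_pos'],.05,.13,.16))
E
```

```text
t 4.55 p [ 0.4405 -0.2642  0.1474] x [-0.  0. -1.] z [ 0.999 -0.054 -0.   ] F [-0.37  0.53 -1.27] w 0.185 q [-0.59  0.17  2.14 -0.    0.84 -0.53]
go [0.0025, 0.3567, 0.0855] [-0.0015, -0.0004, -0.0002]
(139, array([ 0.4421, -0.2423,  0.1514]), (0.4415, -0.2443, 0.0234), array([ 0.4415, -0.244 ,  0.1512]))
```

>>> jog_arm([
  [0, 0.02, 0.005, 0, 0, 0, 0],
  [0, 0.055, 0.013, 0, 0, 0, 0],
  [0, 0.09, 0.022, 0, 0, 0, 0],
  [0, 0.13, 0.031, 0, 0, 0, 0],
  [0, 0.17, 0.04, 0, 0, 0, 0],
  [0, 0.21, 0.05, 0, 0, 0, 0],
  [0, 0.25, 0.06, 0, 0, 0, 0],
  [0, 0.29, 0.07, 0, 0, 0, 0],
  [0, 0.32, 0.077, 0, 0, 0, 0],
  [0, 0.345, 0.083, 0, 0, 0, 0],
  [0, 0.3567, 0.0855, 0, 0, 0, 0],
  [0, 0.3567, 0.0855, 0, 0, 0, 0],
])

```text
time_s: 5.6
ee_pos: [0.5454, 0.0888, 0.1466]
tool_rot: [0.018, 0.707, -0.018, 0.706]
ft_force: [-0.2, -0.0, -1.0]
gripper_width: 0.184
```

>>> jog_arm([
  [0.01, 0, 0, 0, 0, 0, 0],
  [0.02, 0, 0, 0, 0, 0, 0],
  [0.03, 0, 0, 0, 0, 0, 0],
  [0.035, 0, 0, 0, 0, 0, 0],
  [0.035, 0, 0, 0, 0, 0, 0],
  [0.035, 0, 0, 0, 0, 0, 0],
])

```text
time_s: 6.1
ee_pos: [0.5453, 0.0865, 0.1122]
tool_rot: [0.019, 0.707, -0.019, 0.706]
ft_force: [0.5, 0.3, -0.2]
gripper_width: 0.188
```

```bash
python3 - <<'E'
from h import *
s=st();go([.5451,.0874,.0885],-.0525)
d=cap('wrist','w5.png');st()
cv2.imwrite('pics/w5c.png',cv2.resize(d['img'][130:330,180:380],None,fx=3,fy=3,interpolation=2))
E
```

```text
t 6.1 p [0.5453 0.0865 0.1122] x [-0.001 -0.    -1.   ] z [ 0.998 -0.055 -0.001] F [ 0.45  0.32 -0.23] w 0.188 q [ 0.12  0.28  2.07 -0.    0.79  0.17]
go [0.0237, 0.0009, -0.0002] [-0.0023, -0.001, 0.0002]
t 6.15 p [0.5456 0.0867 0.1127] x [-0. -0. -1.] z [ 0.999 -0.055 -0.   ] F [-0.13  0.41 -0.  ] w 0.183 q [ 0.12  0.28  2.07 -0.    0.79  0.17]
```

View pics/w5c.png

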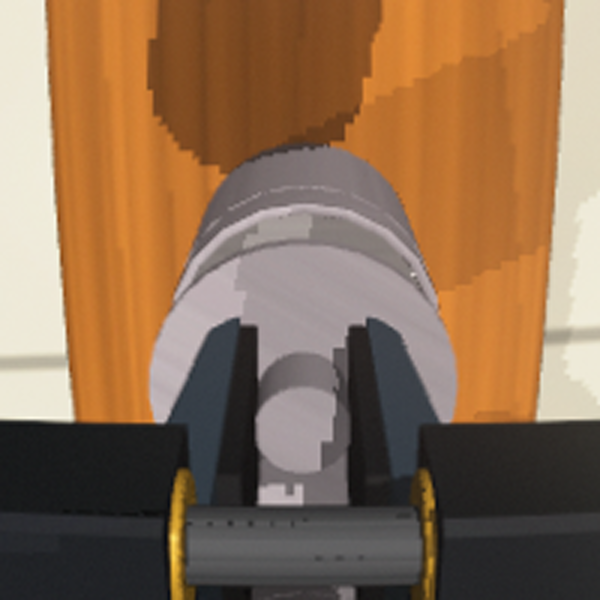

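The lid is held with its disc spanning columns 150–457 of the crop, centred over the tin rim at about 175–438. I'll check the y alignment by fitting circles to the depth edges.

```bash
python3 - <<'E'
from h import *
from scipy.optimize import least_squares
d=dict(np.load('last_wrist.npz'));W=wworld(d)
c=np.array([.5453,.087])
def fit(z0,z1,y0,r):
    m=(W[...,2]>z0)&(W[...,2]<z1)&(np.hypot(*np.moveaxis(W[...,:2]-c,-1,0))<.036)&(W[...,1]>y0)
    p=W[m];
    # outer arc: in angular bins take the farthest point
    a=np.degrees(np.arctan2(p[:,1]-c[1],p[:,0]-c[0]));e=[]
    for k in range(15,166,5):
        q=p[(a>=k)&(a<k+5)]
        if len(q): e.append(q[np.argmax(np.hypot(*(q[:,:2]-c).T))])
    e=np.array(e);f=least_squares(lambda v:np.hypot(e[:,0]-v[0],e[:,1]-v[1])-r,c,loss='soft_l1',f_scale=.001)
    print(len(p),p.mean(0).round(4),f.x.round(4),(np.std(f.fun)*1e3).round(2))
fit(.112,.122,.05,.031)
fit(.0855,.0905,.09,.031)
st();go([.5451,.0874,.0885],-.0525)
E
```

```text
3546 [0.5451 0.0975 0.1158] [0.5446 0.0855] 0.19
433 [0.5465 0.1088 0.0872] [0.5449 0.0858] 0.2
t 6.15 p [0.5456 0.0867 0.1127] x [-0. -0. -1.] z [ 0.999 -0.055 -0.   ] F [-0.13  0.41 -0.  ] w 0.183 q [ 0.12  0.28  2.07 -0.    0.79  0.17]
go [0.0242, 0.0007, -0.0005] [-0.002, -0.0002, 0.0001]
```

Lid and rim line up to 0.4 mm, so I'll descend.

>>> jog_arm([
  [0.008, 0.0004, 0, 0, 0, 0, 0],
  [0.014, 0.0004, 0, 0, 0, 0, 0],
  [0.018, 0.0004, 0, 0, 0, 0, 0],
  [0.021, 0.0004, 0, 0, 0, 0, 0],
  [0.0235, 0.0004, 0, 0, 0, 0, 0],
  [0.0245, 0.0004, 0, 0, 0, 0, 0],
  [0.0245, 0.0004, 0, 0, 0, 0, 0],
  [0.0245, 0.0004, 0, 0, 0, 0, 0],
])

```text
time_s: 6.82
ee_pos: [0.5457, 0.0875, 0.0883]
tool_rot: [0.019, 0.707, -0.019, 0.707]
ft_force: [-0.4, -0.4, -0.7]
gripper_width: 0.19
```

```bash
python3 - <<'E'
from h import *
st()
E
```

```text
t 6.82 p [0.5457 0.0875 0.0883] x [ 0.  0. -1.] z [ 0.999 -0.054  0.   ] F [-0.44 -0.37 -0.7 ] w 0.19 q [0.12 0.32 2.08 0.   0.74 0.17]
```

No contact force, and the height matches seated. I'll lower 0.7 mm more, release and rise.

>>> jog_arm([
  [0.0007, 0, 0, 0, 0, 0, 0],
  [0.0007, 0, 0, 0, 0, 0, 0],
  [0.0007, 0, 0, 0, 0, 0, 0.25],
  [0.0007, 0, 0, 0, 0, 0, 0.35],
  [0.0007, 0, 0, 0, 0, 0, 0.5],
  [0.0007, 0, 0, 0, 0, 0, 0.5],
  [0, 0, 0, 0, 0, 0, 0.5],
  [-0.03, 0, 0, 0, 0, 0, 0.5],
  [-0.06, 0, 0, 0, 0, 0, 0.5],
  [-0.09, 0, 0, 0, 0, 0, 1],
  [-0.1, 0, 0, 0, 0, 0, 1],
  [-0.1, 0, 0, 0, 0, 0, 1],
])

```text
time_s: 7.82
ee_pos: [0.5472, 0.0877, 0.191]
tool_rot: [0.019, 0.705, -0.019, 0.708]
ft_force: [-0.1, -0.4, 0.4]
gripper_width: 0.69
```

```bash
python3 - <<'E'
from h import *
s=st();go([.551,.2018,.18],-.0525)
d=cap('wrist','w6.png');W=wworld(d)
for z0,z1 in((.082,.098),(.1,.115)): print(blob(W,(.545,.087),.045,z0,z1))
m=(np.hypot(W[...,0]-.545,W[...,1]-.087)<.028)&(np.hypot(W[...,0]-.545,W[...,1]-.087)>.013)&(W[...,2]>.08)
p=W[m];A=np.c_[p[:,:2]-[.545,.087],np.ones(len(p))];print('plane',np.linalg.lstsq(A,p[:,2],rcond=None)[0].round(4),len(p))
cv2.imwrite('pics/w6c.png',cv2.resize(d['img'][130:330,180:380],None,fx=3,fy=3,interpolation=2))
E
```

```text
t 7.82 p [0.5472 0.0877 0.191 ] x [ 0.005  0.001 -1.   ] z [ 0.999 -0.054  0.005] F [-0.11 -0.41  0.36] w 0.69 q [0.12 0.17 2.04 0.   0.93 0.17]
go [0.0111, 0.1141, -0.0024] [-0.0015, 0.0046, -0.0008]
(3252, array([0.5451, 0.0882, 0.0913]), (0.5452, 0.0863, 0.0314), array([0.545 , 0.0864, 0.09  ]))
(374, array([0.5451, 0.0873, 0.1069]), (0.5452, 0.0864, 0.0093), array([0.545 , 0.0864, 0.1047]))
plane [0.4766 6.006  0.1462] 9247
```

View pics/w6c.png

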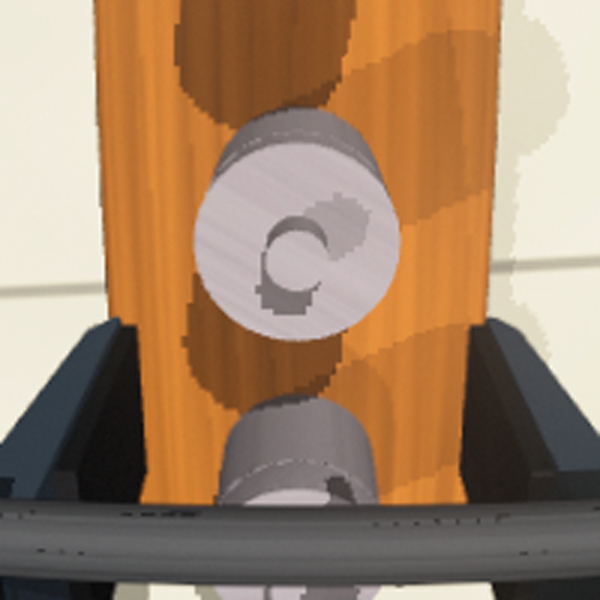

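The lid on the middle tin looks level and concentric, with the disc at z .0913 and knob top at .107, matching the other tins. Next I need the real clearance of the gripper body above the fingertips.

```bash
python3 - <<'E'
from h import *
d=dict(np.load('last_wrist.npz'));W=wworld(d)
p=sensors.observe()['ee_pos'];Q=(W-p)*1e3
for v in (240,250,260,280,300,305,310,315,320,330,340,350,360,380,400): print(v,[Q[v,u].round(0).tolist() for u in (225,280,345)])
E
```

```text
240 [[-30.0, 17.0, 13.0], [-1.0, -29.0, -98.0], [36.0, 15.0, 18.0]]
250 [[-30.0, 11.0, 15.0], [-3.0, -71.0, -171.0], [34.0, 14.0, 29.0]]
260 [[-31.0, 5.0, 15.0], [-4.0, -84.0, -171.0], [33.0, 13.0, 39.0]]
280 [[-32.0, -5.0, 19.0], [-4.0, -86.0, -124.0], [32.0, 4.0, 44.0]]
300 [[-15.0, 33.0, 102.0], [1.0, 32.0, 101.0], [20.0, 31.0, 103.0]]
305 [[-14.0, 34.0, 106.0], [1.0, 32.0, 105.0], [20.0, 30.0, 104.0]]
310 [[-14.0, 33.0, 107.0], [1.0, 31.0, 105.0], [20.0, 30.0, 106.0]]
315 [[-14.0, 31.0, 107.0], [1.0, 30.0, 106.0], [19.0, 29.0, 107.0]]
320 [[-14.0, 29.0, 107.0], [1.0, 29.0, 108.0], [20.0, 27.0, 107.0]]
330 [[-89.0, -201.0, -189.0], [-6.0, -121.0, -82.0], [31.0, -17.0, 56.0]]
340 [[-92.0, -220.0, -190.0], [-8.0, -147.0, -97.0], [83.0, -232.0, -190.0]]
350 [[-94.0, -239.0, -189.0], [-13.0, -241.0, -189.0], [84.0, -250.0, -188.0]]
360 [[-14.0, 24.0, 118.0], [1.0, 23.0, 118.0], [18.0, 23.0, 119.0]]
380 [[-12.0, 25.0, 127.0], [1.0, 24.0, 126.0], [16.0, 24.0, 127.0]]
400 [[-11.0, 26.0, 134.0], [1.0, 26.0, 134.0], [15.0, 24.0, 133.0]]
```

>>> jog_arm([
  [0, 0.04, 0, 0, 0, 0, 1],
  [0, 0.08, -0.002, 0, 0, 0, 1],
  [0.005, 0.11, -0.003, 0, 0, 0, 1],
  [0.01, 0.114, -0.003, 0, 0, 0, 1],
  [0.01, 0.114, -0.003, 0, 0, 0, 1],
  [0.01, 0.114, -0.003, 0, 0, 0, 1],
  [0.01, 0.114, -0.003, 0, 0, 0, 1],
  [0.01, 0.114, -0.003, 0, 0, 0, 1],
])

```text
time_s: 8.53
ee_pos: [0.5487, 0.2004, 0.178]
tool_rot: [0.019, 0.707, -0.02, 0.707]
ft_force: [-0.1, 0.2, 0.1]
gripper_width: 1.006
```

```bash
python3 - <<'E'
from h import *
s=st();go([.5512,.2019,.032],-.0525)
d=cap('wrist');W=wworld(d)
print(blob(W,(.5512,.2018),.045,.1,.115),blob(W,(.5512,.2018),.045,.082,.098))
E
```

```text
t 8.53 p [0.5487 0.2004 0.178 ] x [-0. -0. -1.] z [ 0.998 -0.055 -0.   ] F [-0.15  0.16  0.13] w 1.006 q [ 0.31  0.23  1.99 -0.    0.92  0.37]
go [0.146, 0.0017, 0.0025] [-0.0027, -0.0004, 0.0002]
(422, array([0.5513, 0.2018, 0.107 ]), (0.5513, 0.2011, 0.0093), array([0.5514, 0.2011, 0.1049])) (3568, array([0.5514, 0.2029, 0.0913]), (0.5512, 0.2008, 0.0314), array([0.5514, 0.2009, 0.09  ]))
```

>>> jog_arm([
  [0.02, 0.001, 0.0025, 0, 0, 0, 1],
  [0.055, 0.001, 0.0025, 0, 0, 0, 1],
  [0.09, 0.001, 0.0025, 0, 0, 0, 1],
  [0.12, 0.001, 0.0025, 0, 0, 0, 1],
  [0.138, 0.001, 0.0025, 0, 0, 0, 1],
  [0.146, 0.001, 0.0025, 0, 0, 0, 1],
  [0.146, 0.001, 0.0025, 0, 0, 0, 1],
  [0.146, 0.001, 0.0025, 0, 0, 0, 0.5],
  [0.146, 0.001, 0.0025, 0, 0, 0, 0.5],
  [0.146, 0.001, 0.0025, 0, 0, 0, 0.5],
  [0.146, 0.001, 0.0025, 0, 0, 0, 0.5],
  [0.146, 0.001, 0.0025, 0, 0, 0, 0.5],
], grip_force=40)

```text
time_s: 9.58
ee_pos: [0.5519, 0.2025, 0.0332]
tool_rot: [0.019, 0.706, -0.019, 0.707]
ft_force: [-0.6, -0.6, 9.2]
gripper_width: 0.67
```

```bash
python3 - <<'E'
from h import *
s=st()
E
```

```text
t 9.58 p [0.5519 0.2025 0.0332] x [ 0.001  0.    -1.   ] z [ 0.999 -0.054  0.001] F [-0.63 -0.6   9.21] w 0.67 q [ 0.31  0.46  2.01 -0.    0.67  0.37]
```

>>> jog_arm([
  [0, 0, 0, 0, 0, 0, 0.5],
  [0, 0, 0, 0, 0, 0, 0.5],
])

```text
time_s: 9.75
ee_pos: [0.5519, 0.2025, 0.0332]
tool_rot: [0.019, 0.706, -0.019, 0.707]
ft_force: [-1.7, -1.5, 7.9]
gripper_width: 0.671
```

```bash
python3 - <<'E'
from h import *
s=st();d=cap('scene','s2.png');s=st()
W=world(d);print(blob(W,(.5512,.2018),.045,.02,.3)); 
cv2.imwrite('pics/s2c.png',cv2.resize(d['img'][110:280,220:420],None,fx=4,fy=3.5*4/3.5,interpolation=2)[:600])
E
```

```text
t 9.75 p [0.5519 0.2025 0.0332] x [ 0.001  0.    -1.   ] z [ 0.999 -0.054  0.001] F [-1.69 -1.46  7.9 ] w 0.671 q [ 0.31  0.46  2.01 -0.    0.67  0.37]
t 9.8 p [0.5518 0.2025 0.0331] x [ 0.001  0.    -1.   ] z [ 0.999 -0.054  0.001] F [-2.47 -2.02  9.44] w 0.67 q [ 0.31  0.46  2.01 -0.    0.67  0.37]
(1113, array([0.5634, 0.1874, 0.154 ]), (0.5516, 0.2017, 0.0447), array([0.5516, 0.1989, 0.16  ]))
```

The steady 8–9 N looks like the arm still settling about 1 mm low while gripping the supported tin. Lifting straight up.

>>> jog_arm([
  [-0.005, 0, 0, 0, 0, 0, 0.5],
  [-0.012, 0, 0, 0, 0, 0, 0.5],
  [-0.024, 0, 0, 0, 0, 0, 0.5],
  [-0.036, 0, 0, 0, 0, 0, 0.5],
  [-0.046, 0, 0, 0, 0, 0, 0.5],
  [-0.05, 0, 0, 0, 0, 0, 0.5],
  [-0.05, 0, 0, 0, 0, 0, 0.5],
  [-0.05, 0, 0, 0, 0, 0, 0.5],
  [-0.05, 0, 0, 0, 0, 0, 0.5],
  [-0.05, 0, 0, 0, 0, 0, 0.5],
  [-0.05, 0, 0, 0, 0, 0, 0.5],
  [-0.05, 0, 0, 0, 0, 0, 0.5],
])

```text
time_s: 10.8
ee_pos: [0.5511, 0.2023, 0.0818]
tool_rot: [0.019, 0.707, -0.019, 0.707]
ft_force: [0.0, -0.5, -3.4]
gripper_width: 0.675
```

```bash
python3 - <<'E'
from h import *
f=[]
for i in range(8): f.append(sensors.observe()['ft_force']); d=cap('scene','s3.png')
print(np.mean(f,0).round(2),np.std(f,0).round(2)); s=st(); d=cap('wrist','w7.png')
cv2.imwrite('pics/s3c.png',cv2.resize(d['img'][130:380,130:430],None,fx=2,fy=2,interpolation=2))
E
```

```text
[-0.18  0.02 -2.94] [0.39 0.44 0.71]
t 11.2 p [0.5513 0.2024 0.0822] x [-0.  0. -1.] z [ 0.999 -0.054 -0.   ] F [-0.56  0.95 -2.55] w 0.677 q [0.31 0.38 2.01 0.   0.75 0.37]
```

View pics/s3.png

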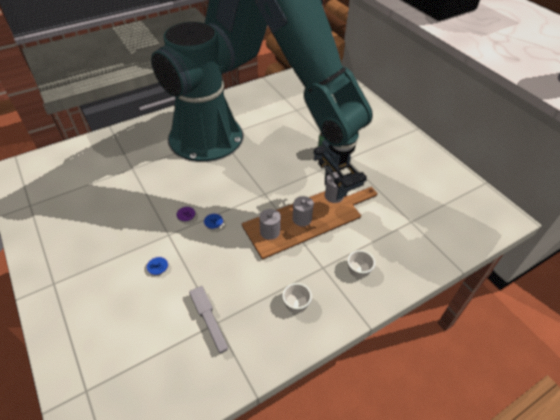

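Tin 1 is off the board and pulls about 2.9 N; the tins at (303,212) and (270,224) still stand. Setting it back down.

>>> jog_arm([
  [0.012, 0, 0, 0, 0, 0, 0.5],
  [0.026, 0, 0, 0, 0, 0, 0.5],
  [0.038, 0, 0, 0, 0, 0, 0.5],
  [0.045, 0, 0, 0, 0, 0, 0.5],
  [0.048, 0, 0, 0, 0, 0, 0.5],
  [0.0492, 0, 0, 0, 0, 0, 0.5],
  [0.0495, 0, 0, 0, 0, 0, 0.5],
  [0.0495, 0, 0, 0, 0, 0, 0.5],
  [0.0495, 0, 0, 0, 0, 0, 0.75],
  [0.0495, 0, 0, 0, 0, 0, 1],
  [0.0495, 0, 0, 0, 0, 0, 1],
  [0.0495, 0, 0, 0, 0, 0, 1],
])

```text
time_s: 12.25
ee_pos: [0.5514, 0.2024, 0.0325]
tool_rot: [0.019, 0.707, -0.019, 0.707]
ft_force: [-0.7, -0.1, 0.3]
gripper_width: 0.933
```

>>> jog_arm([
  [0, 0, 0, 0, 0, 0, 1],
  [-0.02, 0, 0, 0, 0, 0, 1],
  [-0.05, 0, 0, 0, 0, 0, 1],
  [-0.09, 0, 0, 0, 0, 0, 1],
  [-0.125, 0, 0, 0, 0, 0, 1],
  [-0.14, -0.02, 0, 0, 0, 0, 1],
  [-0.145, -0.06, 0, 0, 0, 0, 1],
  [-0.145, -0.1, 0, 0, 0, 0, 1],
  [-0.145, -0.115, 0, 0, 0, 0, 1],
  [-0.145, -0.115, 0, 0, 0, 0, 1],
  [-0.145, -0.115, 0, 0, 0, 0, 1],
  [-0.145, -0.115, 0, 0, 0, 0, 1],
])

```text
time_s: 13.25
ee_pos: [0.5452, 0.088, 0.1777]
tool_rot: [0.019, 0.707, -0.019, 0.707]
ft_force: [-0.0, -0.1, 0.7]
gripper_width: 1.001
```

```bash
cat >> h.py <<'E'
def tins(W,cs):
    for c in cs: print('knob',blob(W,c,.045,.1,.115),'\n  disc',blob(W,c,.045,.085,.098))
T=[(.5512,.2018),(.5451,.0874),(.5389,-.0277)]
E
python3 - <<'E'
from h import *
s=st();go([.5451,.0870,.032],-.0525)
d=cap('wrist','w8.png');tins(wworld(d),T[:2])
d=cap('scene','s4.png');tins(world(d),T[:1])
E
```

```text
t 13.25 p [0.5452 0.088  0.1777] x [ 0.  0. -1.] z [ 0.999 -0.054  0.   ] F [-0.02 -0.1   0.65] w 1.001 q [0.12 0.18 2.05 0.   0.91 0.17]
go [0.1457, -0.001, -0.0001] [-0.0016, 0.0, -0.0001]
knob (441, array([0.55  , 0.2001, 0.1073]), (0.55, 0.2002, 0.0093), array([0.5498, 0.2005, 0.1052])) 
  disc (4032, array([0.55  , 0.2001, 0.0915]), (0.5499, 0.2007, 0.0314), array([0.5501, 0.2007, 0.0918]))
knob (417, array([0.5451, 0.0873, 0.1069]), (0.5452, 0.0864, 0.0093), array([0.5452, 0.0864, 0.1047])) 
  disc (3507, array([0.5451, 0.0881, 0.0914]), (0.5449, 0.0863, 0.0313), array([0.5451, 0.0865, 0.0918]))
knob (28, array([0.555 , 0.1985, 0.1068]), (0.5594, 0.1964, 0.0065), array([0.5536, 0.1989, 0.1057])) 
  disc (214, array([0.557 , 0.1967, 0.0909]), (0.5542, 0.1988, 0.0328), array([0.5534, 0.1996, 0.091 ]))
```

Tin 1 is back upright with its lid seated (disc .0915, knob .107). Next is tin 2.

>>> jog_arm([
  [0.02, -0.0008, 0, 0, 0, 0, 1],
  [0.055, -0.0008, 0, 0, 0, 0, 1],
  [0.09, -0.0008, 0, 0, 0, 0, 1],
  [0.12, -0.0008, 0, 0, 0, 0, 1],
  [0.138, -0.0008, 0, 0, 0, 0, 1],
  [0.145, -0.0008, 0, 0, 0, 0, 1],
  [0.145, -0.0008, 0, 0, 0, 0, 1],
  [0.145, -0.0008, 0, 0, 0, 0, 1],
  [0.145, -0.0008, 0, 0, 0, 0, 0.5],
  [0.145, -0.0008, 0, 0, 0, 0, 0.5],
  [0.145, -0.0008, 0, 0, 0, 0, 0.5],
  [0.145, -0.0008, 0, 0, 0, 0, 0.5],
])

```text
time_s: 14.35
ee_pos: [0.5456, 0.0868, 0.0336]
tool_rot: [0.019, 0.706, -0.019, 0.707]
ft_force: [0.2, -0.6, 1.2]
gripper_width: 0.742
```

>>> jog_arm([
  [0, 0, 0, 0, 0, 0, 0.5],
  [0, 0, 0, 0, 0, 0, 0.5],
  [-0.005, 0, 0, 0, 0, 0, 0.5],
  [-0.012, 0, 0, 0, 0, 0, 0.5],
  [-0.024, 0, 0, 0, 0, 0, 0.5],
  [-0.036, 0, 0, 0, 0, 0, 0.5],
  [-0.046, 0, 0, 0, 0, 0, 0.5],
  [-0.05, 0, 0, 0, 0, 0, 0.5],
  [-0.05, 0, 0, 0, 0, 0, 0.5],
  [-0.05, 0, 0, 0, 0, 0, 0.5],
  [-0.05, 0, 0, 0, 0, 0, 0.5],
  [-0.05, 0, 0, 0, 0, 0, 0.5],
])

```text
time_s: 15.35
ee_pos: [0.5447, 0.0867, 0.0822]
tool_rot: [0.019, 0.707, -0.019, 0.707]
ft_force: [-0.1, 1.2, -1.4]
gripper_width: 0.67
```

```bash
python3 - <<'E'
from h import *
f=[]
for i in range(8): d=cap('scene','s5.png'); f.append(sensors.observe()['ft_force'])
print(np.mean(f,0).round(2),np.std(f,0).round(2)); s=st()
W=world(d);print(W[(np.hypot(W[...,0]-.545,W[...,1]-.087)<.05)&(W[...,2]>.03)][:,2].min())
E
```

```text
[ 0.03  0.2  -2.49] [0.48 0.48 0.32]
t 15.75 p [0.545  0.0867 0.0826] x [-0. -0. -1.] z [ 0.999 -0.054 -0.   ] F [-0.36  0.82 -2.94] w 0.674 q [0.12 0.33 2.08 0.   0.73 0.17]
0.06208999944875648
```

Tin 2 pulls about 2.5 N. That is within 1.7 N of tin 1, so neither of them is the heavy one. Putting it back.

>>> jog_arm([
  [0.012, 0, 0, 0, 0, 0, 0.5],
  [0.026, 0, 0, 0, 0, 0, 0.5],
  [0.038, 0, 0, 0, 0, 0, 0.5],
  [0.045, 0, 0, 0, 0, 0, 0.5],
  [0.048, 0, 0, 0, 0, 0, 0.5],
  [0.0492, 0, 0, 0, 0, 0, 0.5],
  [0.0495, 0, 0, 0, 0, 0, 0.5],
  [0.0495, 0, 0, 0, 0, 0, 0.5],
  [0.0495, 0, 0, 0, 0, 0, 0.75],
  [0.0495, 0, 0, 0, 0, 0, 1],
  [0.0495, 0, 0, 0, 0, 0, 1],
  [0.0495, 0, 0, 0, 0, 0, 1],
])

```text
time_s: 16.75
ee_pos: [0.5453, 0.0868, 0.0334]
tool_rot: [0.019, 0.707, -0.019, 0.707]
ft_force: [0.9, -1.2, 0.1]
gripper_width: 0.937
```

>>> jog_arm([
  [0, 0, 0, 0, 0, 0, 1],
  [-0.02, 0, 0, 0, 0, 0, 1],
  [-0.05, 0, 0, 0, 0, 0, 1],
  [-0.09, 0, 0, 0, 0, 0, 1],
  [-0.125, 0, 0, 0, 0, 0, 1],
  [-0.14, -0.02, 0, 0, 0, 0, 1],
  [-0.145, -0.06, 0, 0, 0, 0, 1],
  [-0.145, -0.1, 0, 0, 0, 0, 1],
  [-0.145, -0.115, 0, 0, 0, 0, 1],
  [-0.145, -0.115, 0, 0, 0, 0, 1],
  [-0.145, -0.115, 0, 0, 0, 0, 1],
  [-0.145, -0.115, 0, 0, 0, 0, 1],
])

```text
time_s: 17.75
ee_pos: [0.5388, -0.0277, 0.1782]
tool_rot: [0.019, 0.707, -0.019, 0.707]
ft_force: [0.5, 0.9, -0.3]
gripper_width: 1.005
```

```bash
python3 - <<'E'
from h import *
s=st();go([.5389,-.0277,.032],-.0525)
d=cap('wrist','w9.png');tins(wworld(d),T[1:])
E
```

```text
t 17.75 p [ 0.5388 -0.0277  0.1782] x [-0.  0. -1.] z [ 0.999 -0.054 -0.   ] F [ 0.53  0.87 -0.31] w 1.005 q [-0.09  0.16  2.07  0.    0.91 -0.04]
go [0.1462, -0.0001, 0.0001] [-0.0016, -0.0001, -0.0001]
knob (440, array([0.5447, 0.0859, 0.1074]), (0.5445, 0.0862, 0.0093), array([0.5447, 0.0862, 0.1051])) 
  disc (4010, array([0.5446, 0.0858, 0.0914]), (0.5447, 0.0862, 0.0314), array([0.5445, 0.0864, 0.0914]))
knob (416, array([ 0.5388, -0.0279,  0.107 ]), (0.5388, -0.029, 0.0094), array([ 0.5389, -0.0287,  0.1048])) 
  disc (3524, array([ 0.5388, -0.027 ,  0.0914]), (0.5387, -0.0288, 0.0314), array([ 0.5388, -0.0288,  0.0915]))
```

>>> jog_arm([
  [0.02, -0.0005, 0, 0, 0, 0, 1],
  [0.055, -0.0005, 0, 0, 0, 0, 1],
  [0.09, -0.0005, 0, 0, 0, 0, 1],
  [0.12, -0.0005, 0, 0, 0, 0, 1],
  [0.138, -0.0005, 0, 0, 0, 0, 1],
  [0.145, -0.0005, 0, 0, 0, 0, 1],
  [0.145, -0.0005, 0, 0, 0, 0, 1],
  [0.145, -0.0005, 0, 0, 0, 0, 1],
  [0.145, -0.0005, 0, 0, 0, 0, 0.5],
  [0.145, -0.0005, 0, 0, 0, 0, 0.5],
  [0.145, -0.0005, 0, 0, 0, 0, 0.5],
  [0.145, -0.0005, 0, 0, 0, 0, 0.5],
])

```text
time_s: 18.8
ee_pos: [0.5393, -0.0286, 0.034]
tool_rot: [0.019, 0.706, -0.019, 0.707]
ft_force: [-0.9, -0.5, -1.1]
gripper_width: 0.739
```

>>> jog_arm([
  [0, 0, 0, 0, 0, 0, 0.5],
  [0, 0, 0, 0, 0, 0, 0.5],
  [-0.005, 0, 0, 0, 0, 0, 0.5],
  [-0.012, 0, 0, 0, 0, 0, 0.5],
  [-0.024, 0, 0, 0, 0, 0, 0.5],
  [-0.036, 0, 0, 0, 0, 0, 0.5],
  [-0.046, 0, 0, 0, 0, 0, 0.5],
  [-0.05, 0, 0, 0, 0, 0, 0.5],
  [-0.05, 0, 0, 0, 0, 0, 0.5],
  [-0.05, 0, 0, 0, 0, 0, 0.5],
  [-0.05, 0, 0, 0, 0, 0, 0.5],
  [-0.05, 0, 0, 0, 0, 0, 0.5],
])

```text
time_s: 19.8
ee_pos: [0.5384, -0.0286, 0.0827]
tool_rot: [0.019, 0.707, -0.019, 0.707]
ft_force: [-0.7, -0.2, -4.7]
gripper_width: 0.678
```

```bash
python3 - <<'E'
from h import *
f=[]
for i in range(8): d=cap('scene','s6.png'); f.append(sensors.observe()['ft_force'])
print(np.mean(f,0).round(2),np.std(f,0).round(2)); s=st()
E
```

```text
[ 0.13 -0.13 -5.5 ] [0.53 0.38 0.42]
t 20.2 p [ 0.5388 -0.0286  0.0831] x [-0.  0. -1.] z [ 0.999 -0.054 -0.   ] F [-0.74  0.05 -5.24] w 0.673 q [-0.1   0.32  2.1   0.    0.72 -0.04]
```

Tin 3 pulls 5.5 N against 2.9 and 2.5, so it is the heaviest. Raising it to about 16 cm above the board.

>>> jog_arm([
  [-0.01, 0, 0, 0, 0, 0, 0.5],
  [-0.025, 0, 0, 0, 0, 0, 0.5],
  [-0.045, 0, 0, 0, 0, 0, 0.5],
  [-0.065, 0, 0, 0, 0, 0, 0.5],
  [-0.085, 0, 0, 0, 0, 0, 0.5],
  [-0.1, 0, 0, 0, 0, 0, 0.5],
  [-0.108, 0, 0, 0, 0, 0, 0.5],
  [-0.11, 0, 0, 0, 0, 0, 0.5],
  [-0.11, 0, 0, 0, 0, 0, 0.5],
  [-0.11, 0, 0, 0, 0, 0, 0.5],
  [-0.11, 0, 0, 0, 0, 0, 0.5],
  [-0.11, 0, 0, 0, 0, 0, 0.5],
])

```text
time_s: 21.2
ee_pos: [0.5383, -0.0286, 0.1923]
tool_rot: [0.019, 0.707, -0.019, 0.706]
ft_force: [-0.3, 0.7, -5.8]
gripper_width: 0.672
```

```bash
python3 - <<'E'
from h import *
s=st();d=cap('wrist','w10.png');W=wworld(d);p=s['ee_pos']
print('held disc',blob(W,p[:2],.04,.245,.258),'knob',blob(W,p[:2],.02,.26,.276))
b=cap('scene','s7.png');tins(world(b),T[:2]);t=cap('top');tins(world(t),T[:2])
a=cv2.resize(d['img'][100:400,130:430],(400,400));c=cv2.resize(b['img'][80:280,180:380],(400,400))
cv2.imwrite('pics/fin.png',np.hstack([a,c]))
E
```

```text
t 21.2 p [ 0.5383 -0.0286  0.1923] x [-0.002  0.    -1.   ] z [ 0.999 -0.054 -0.002] F [-0.31  0.69 -5.82] w 0.672 q [-0.1   0.14  2.07 -0.    0.93 -0.04]
held disc (8994, array([ 0.5383, -0.0207,  0.2503]), (0.5383, -0.0285, 0.04), array([ 0.5389, -0.0265,  0.2515])) knob (893, array([ 0.5376, -0.0306,  0.2659]), (0.5376, -0.0292, 0.0092), array([ 0.5376, -0.031 ,  0.2655]))
knob (31, array([0.5548, 0.1989, 0.1053]), (0.5535, 0.2013, 0.0115), array([0.554 , 0.1996, 0.1055])) 
  disc (211, array([0.5568, 0.1965, 0.0907]), (0.5546, 0.1988, 0.0344), array([0.5537, 0.1998, 0.0916]))
knob (29, array([0.5494, 0.0849, 0.1058]), (0.547, 0.0851, 0.0106), array([0.5469, 0.0845, 0.1061])) 
  disc (231, array([0.5511, 0.0832, 0.0908]), (0.5485, 0.0865, 0.0325), array([0.5485, 0.0853, 0.0914]))
knob (58, array([0.5501, 0.2014, 0.1072]), (0.5506, 0.2019, 0.0096), array([0.55  , 0.2014, 0.106 ])) 
  disc (524, array([0.5496, 0.201 , 0.0918]), (0.5507, 0.2016, 0.0316), array([0.5496, 0.2013, 0.0915]))
knob (55, array([0.5445, 0.0874, 0.1076]), (0.5447, 0.0873, 0.009), array([0.5448, 0.0875, 0.1066])) 
  disc (417, array([0.5452, 0.0929, 0.0919]), (0.545, 0.0883, 0.0308), array([0.5445, 0.0935, 0.0908]))
```

View pics/fin.png

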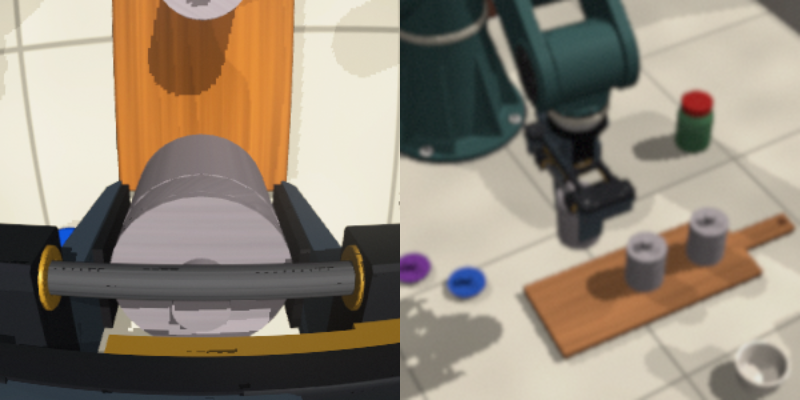

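The left half shows the held tin upright between the fingers with its lid seated; the right half shows both lighter tins standing lidded on the board. The held tin's disc at z .2503 puts its bottom about 158 mm above the board. A short settle, then hand in.

>>> jog_arm([
  [0, 0, 0, 0, 0, 0, 0.5],
  [0, 0, 0, 0, 0, 0, 0.5],
  [0, 0, 0, 0, 0, 0, 0.5],
  [0, 0, 0, 0, 0, 0, 0.5],
])

```text
time_s: 21.68
ee_pos: [0.5388, -0.0286, 0.1932]
tool_rot: [0.019, 0.707, -0.019, 0.707]
ft_force: [-0.4, 0.7, -5.7]
gripper_width: 0.674
```

```bash
python3 - <<'E'
from h import *
st();ticket.close_job();st()
E
```

```text
t 21.68 p [ 0.5388 -0.0286  0.1932] x [-0. -0. -1.] z [ 0.999 -0.054 -0.   ] F [-0.36  0.68 -5.69] w 0.674 q [-0.1   0.14  2.07 -0.    0.93 -0.04]
the job is handed in; nothing more can be done
the job is handed in; nothing more can be done
```

The job is handed in at 21.7 s. The steel lid went onto the open middle tin and was released. I then hefted the tins from the handle end, reading about 2.9, 2.5 and 5.5 N. The third tin is the heaviest, and the gripper is holding it upright about 158 mm above the board.

**Last checks:**
- **Lids and tins:** Both lighter tins stand on their places with lids seated, disc at about z 0.091 and knob top at about 0.107. The held tin's lid is still on. The bystanders were not touched.
- **Levelness:** My plane fit for the new lid was spoiled by gripper pixels. That it sits level rests on its matching heights, its centring and the pictures.
- **Failed first grasp:** The first attempt on the knob closed above it without touching anything. The fingertips sit about 8 mm behind the reported TCP, not 11 mm ahead as stated. I regripped 17 mm lower and the hold was good.
- **Force before lifting tin 1:** The wrist read 8–9 N upward, probably the arm settling about 1 mm while gripping the supported tin. It was gone once the tin was lifted.

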